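# Set the serving plate and hold the biscuit box open

### The job

Slide the blue plate along the table, without lifting it, until it sits inside the round cork-coloured mark. Then raise the lid of the biscuit box, which has a black grip at its front, to 45 degrees and finish while still holding it there, because it falls shut by itself and a colleague is about to take biscuits out with tongs. Leave the bottle, the jar and the can where they stand.

Things in the scene. Friction and masses are not known exactly. Their poses are not given: they have to be found in the camera images.
- plate_mid (a point): Centre of the empty blue ceramic plate, half-way up (10 mm above its underside). Round, 144 mm across the rim, 20 mm high, about 0.3 kg, loose on the table, slides with friction.
- mark: Round cork-coloured mark printed flat on the white table, 190 mm across; origin at its centre on the table. It lies on the opposite side (left or right) from the biscuit box.
- box: Wooden biscuit box, fixed to the table, open-topped, 200 x 200 mm and 120 mm high, with an aluminium lid. Origin at the centre of its underside; its own x axis points from the front (grip side, towards the robot) to the back, z up. The lid hinges on the back upper edge: a line along the box's y, 100 mm behind the origin and 120 mm above the table.
- lid_grip (a point): Where to take the lid: mid-thickness of the black tongue that juts 55 mm forward from the middle of the lid's front edge. Tongue 22 mm wide (along the box's y), 16 mm thick; this point is 31 mm in front of the lid's edge, 236 mm from the hinge line and 5 mm above it when shut. Free below and beside: pinch its two sides from above; it turns between the fingers as the lid rises. Its x points to the hinge, z out of the lid's top.
- lid (a joint): Opening angle of the lid, rad: 0 closed, 0.785 is 45 degrees, stop at 1.4. The lid is 205 x 200 x 10 mm, about 0.3 kg, and falls shut from every angle when let go. Opening lifts the front edge up and back.
- bottle_mid (a point): Centre of a standing clear water bottle, 84 mm across, 260 mm high. Leave it alone.
- jar_mid (a point): Centre of a standing amber glass jar with a brass-coloured cap, 72 mm across, 100 mm high. Leave it alone.
- can_mid (a point): Centre of a standing food can with a red label, 68 mm across, 90 mm high. Leave it alone.
Mind the look-alikes: they are no part of the job. There is more than one size of the part that bears plate_mid; the job needs the middle-sized.

How it is judged:
By the outcome, as a careful person would: the job done as asked, in the order asked, and still so for the second after the job is handed in, while the arm keeps its last pose, push and grip.
It also fails if it takes over 64 s, if anything falls off the work surface, if the arm or the gripper's body presses on something with over 40 N, if the wrist force passes 120 N, or if a joint passes its speed limit or range.

### The arm

A 6-joint arm with a two-finger parallel gripper is mounted at the origin on the work surface. World frame = base frame: x ahead of the robot, y to its left, z up, the work surface at z = 0. Lengths are in mm, angles in rad, forces in N, time in s.
With the tool pointing down it reaches from about 300 to 750 mm from the base axis. Payload 8.5 kg.
Tool frame: the origin (TCP) lies on the centre line of the jaws, within the pads' length; the fingertips stand 8 mm ahead of it and the grasp point (between the pads) lies 11 mm behind it; z points along the fingers, y is the line along which they close (so a half turn about z gives the same grasp; the last joint's range is limited). The gripper opens to 88 mm and grips with 3 to 60 N. Pads are 18 mm wide; open, the fingers measure 123 mm over their backs; the gripper's body (75 mm by 187 mm) begins 45 mm behind the grasp point.
Start: joints at [-0.215, 0.381, 1.297, -0, 1.464, -0.215], TCP at [549.982, 0.002, 246.748] pointing down, gripper open.
Joint ranges: [-3.11, 3.11], [-0.89, 2.33], [0.22, 2.48], [-1.42, 4.56], [0.17, 2.85], [-2.88, 2.88]. Speed limits (rad/s): [2.39, 2.39, 3.14, 3.14, 3.14, 3.14].

### API

Orientations are given as [roll, pitch, yaw] about the fixed x, y, z axes, in that order (R = Rz(yaw) Ry(pitch) Rx(roll)).
In Python, from rig import * gives the robot as it stands. The module is installed in compiled form; this text tells all that it offers.
- The arm moves only by the tool carry_out, never from a script. Its argument "series" is one flat list of numbers, 5 for each row, row after row: the closure, from -1 (fully open) to 1 (shut), so that 0 is half open, then the shift along the world's x, y, z in cm, then the turn about the world's z in degrees. In form: [gripper, x, y, z, yaw, gripper, x, y, z, yaw, ...]. A call has 1 to 5 rows; each row shifts and turns the commanded pose from where the row before left it; what a row does not reach is not made up. A row lasts 1/12 s, in which the tool goes at most 41.7 mm and 7.16 degrees, less where a joint would pass 70% of its speed; a pose out of reach is approached as far as the arm can. A call is refused whole if a number of a shift passes 4.17 or a number of a turn 7.16, either way. A call with a gripper value outside its range is refused whole. The fingers move at their own pace and stop on an object; "force" is the grip in N (left out, the last holds). Time passes only in rows, so rows that do not move let the fingers close. It gives the time, the measured TCP pose, the force, the opening and the grip force at its end, in the units of the state.
- get_state(): the state, without advancing time (a new reading comes with each control period).
- grab_frame(name): name is "scene" or "side" or "wrist"; returns a dict with "frame" (384x512x3 uint8, red, green, blue), "intrinsics" (3x3 intrinsics, pixels), "T" (4x4, takes a point from camera to world coordinates). Camera axes: x right, y up, looking along -z (the intrinsics and any distortion apply to the point x, -y, -z); pixel columns grow to the right and rows downward; lengths in mm; the calibration is good to about 2 mm. A picture is of the moment at which its call begins. There is no depth.
- job_done(): hands the job in; it is judged then, once.
The state is a dict: "clock": time; "q": joint angles; "qd": joint speeds; "tau": joint torques, N m; "position": TCP position; "eef_rot": TCP orientation; "ft_force": force on the tool from outside, world axes, zero at the start; "wrist_torque": the same for the moment, N m; "grip_width": finger opening in mm; "finger_force": force on a finger pad.
Only numpy, scipy, OpenCV 4.12 (cv2) and the standard library are available. Lean on these libraries where they do the work, as an engineer would, in place of code of your own. Each camera call takes 0.05 s, during which the arm holds its last target. There are 200 camera calls.

## Working session

There is one attempt and no reset: what is moved stays moved. The work goes in short steps, Python scripts to look and compute and a tool call to move; the robot and the scene stay as the last step left them, time stands still between calls to the robot, and variables do not carry over. Pictures are saved under pics/ and viewed, at most 10 in all, crops included, and the job is handed in when it is done.

Besides the shell and the picture viewer there is one more tool, called as a command line: name --argument value ..., lists and objects as JSON in quotes. carry_out: Moves the arm, as the interface text tells. Its arguments: {"type":"object","properties":{"series":{"type":"array","items":{"type":"number"}},"force":{"type":"number"}},"required":["series"]}

```bash
mkdir -p pics; cat > h.py <<'E'
from rig import *
import numpy as np, cv2
def grab(n,save=None):
    f=grab_frame(n)
    if save: cv2.imwrite('pics/'+save,f['frame'][:,:,::-1])
    return f
def ray(f,u,v):
    K=np.array(f['intrinsics']);T=np.array(f['T'])
    d=np.linalg.inv(K)@[u,v,1]; d=T[:3,:3]@[d[0],-d[1],-d[2]]
    return T[:3,3],d/np.linalg.norm(d)
def onz(f,u,v,z):
    o,d=ray(f,u,v); return o+d*(z-o[2])/d[2]
def tri(r):
    A=0;b=0
    for o,d in r:
        P=np.eye(3)-np.outer(d,d);A=A+P;b=b+P@o
    p=np.linalg.solve(A,b); return p,[float(np.linalg.norm((np.eye(3)-np.outer(d,d))@(p-o))) for o,d in r]
def proj(f,p):
    T=np.array(f['T']);c=T[:3,:3].T@(np.array(p)-T[:3,3]);q=np.array(f['intrinsics'])@[c[0],-c[1],-c[2]];return q[:2]/q[2]
E
python3 - <<'E'
from h import *
a=grab('scene');b=grab('side')
c=np.hstack([a['frame'],b['frame']])[:,:,::-1]
cv2.imwrite('pics/a.png',cv2.resize(a['frame'][:,:,::-1],(800,600)));cv2.imwrite('pics/b.png',cv2.resize(b['frame'][:,:,::-1],(800,600)))
print(a['T'],b['T'],a['intrinsics']);print({k:v for k,v in a.items() if k not in('frame','T','intrinsics')});print(get_state())
E
```

```text
[[-1.57209561e-01 -5.99949755e-01  7.84439574e-01  1.61410870e+03]
 [ 9.87545707e-01 -9.05043829e-02  1.28695120e-01  1.63887569e+02]
 [-6.21538602e-03  7.94902037e-01  6.06705959e-01  9.05546724e+02]
 [ 0.00000000e+00  0.00000000e+00  0.00000000e+00  1.00000000e+00]] [[ 9.27820815e-01  2.54504570e-01 -2.72719562e-01  1.93818508e+02]
 [-3.72910159e-01  6.51060851e-01 -6.61103458e-01 -9.08492035e+02]
 [ 9.30317868e-03  7.15085444e-01  6.98975149e-01  1.05305852e+03]
 [ 0.00000000e+00  0.00000000e+00  0.00000000e+00  1.00000000e+00]] [[415.28710238   0.         259.40333624]
 [  0.         415.28710238 186.49334573]
 [  0.           0.           1.        ]]
{}
{'clock': 0.1, 'q': array([-2.15328667e-01,  3.81123411e-01,  1.29811750e+00, -2.63611199e-06,
        1.46359806e+00, -2.15294970e-01]), 'qd': array([ 0.00162987, -0.00130239, -0.0015829 , -0.00093308, -0.00054997,
       -0.00250448]), 'tau': array([ 3.42670668e-03, -4.38650107e+01, -2.24912524e+01,  7.15119881e-02,
        3.42038926e-02, -1.57015911e-04]), 'position': array([5.49774175e+02, 3.06408925e-02, 2.46225061e+02]), 'eef_rot': array([-3.14037455e+00, -2.63696899e-04,  1.57076275e+00]), 'ft_force': array([ 0.29822831, -0.69283464,  0.14745441]), 'wrist_torque': array([ 0.01977998,  0.05703336, -0.02332625]), 'finger_force': 0.0, 'grip_width': 87.70826390958118}
```

View pics/a.png

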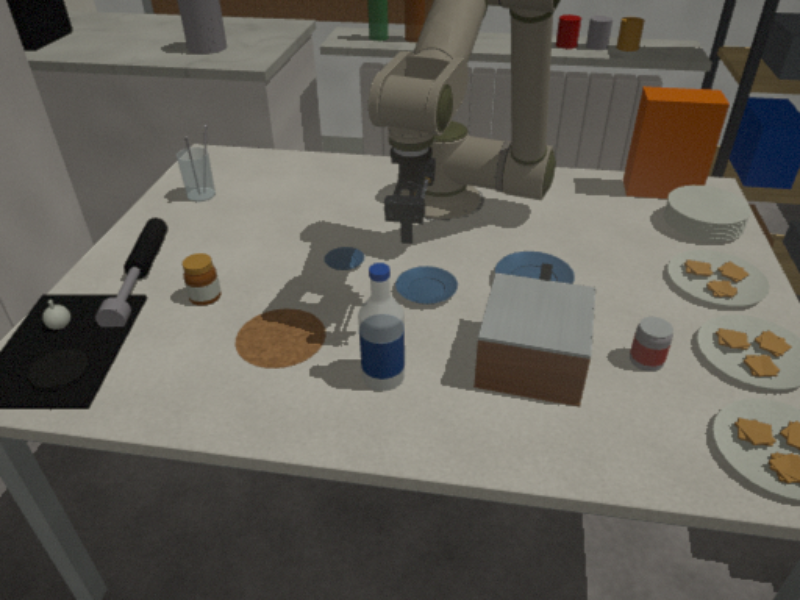

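View pics/b.png

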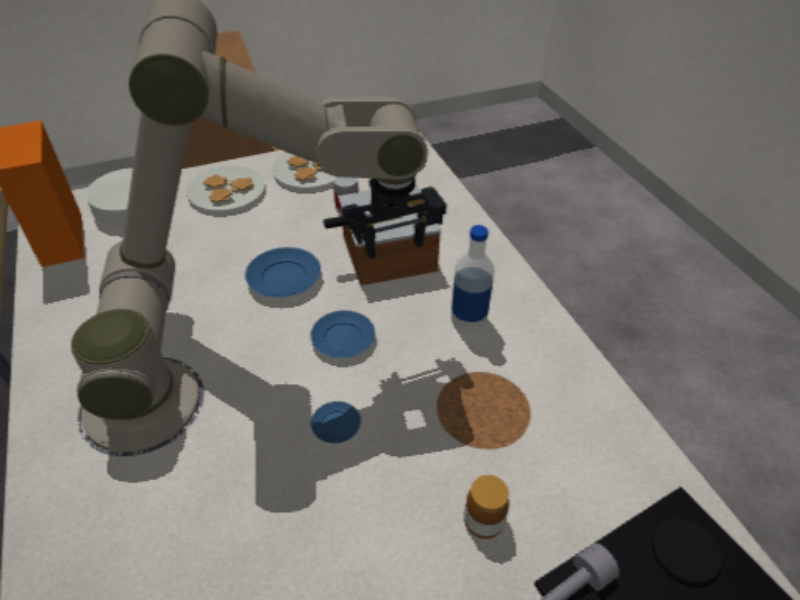

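The views show three blue plates. In the scene view (800-px picture) they are small (343,258), middle (425,287) and large (535,270, partly behind the box); in the side view they are (335,421), (343,336) and (283,275). The mark is at scene (280,337) / side (484,410), the bottle at (382,330), the jar at (202,280) and the can at (652,343). The middle plate should be the 144 mm one, so I'll check its size.

```bash
python3 - <<'E'
from h import *
S=800/512
fs={n:grab(n) for n in('scene','side')}
def blobs(f,lo,hi,mn):
    h=cv2.cvtColor(f['frame'],cv2.COLOR_RGB2HSV);m=cv2.inRange(h,lo,hi)
    m=cv2.morphologyEx(m,cv2.MORPH_CLOSE,np.ones((3,3)))
    return [c for c in cv2.findContours(m,cv2.RETR_EXTERNAL,cv2.CHAIN_APPROX_NONE)[0] if cv2.contourArea(c)>mn]
def circ(P):
    A=np.c_[2*P[:,:2],np.ones(len(P))];s=np.linalg.lstsq(A,(P[:,:2]**2).sum(1),rcond=None)[0]
    return s[:2].round(1),round(2*float(np.sqrt(s[2]+s[:2]@s[:2])),1)
for n,f in fs.items():
    for nm,lo,hi,z in(('blue',(98,90,30),(118,255,255),18),('cork',(5,70,40),(18,190,255),0)):
        for c in blobs(f,lo,hi,150):
            H=cv2.convexHull(c)[:,0].astype(float)
            P=np.array([onz(f,u,v,z) for u,v in H])
            (x,y),_,_=cv2.fitEllipse(c)
            m=c[:,0].mean(0)*S
            if P[:,0].min()<100 or P[:,0].max()>1100: continue
            print(n,nm,'px',m.round(),'ell',round(x,1),round(y,1),'fit',circ(P),'ext',P.min(0)[:2].round(),P.max(0)[:2].round())
# plan view crop
f=fs['scene'];g=fs['side']
cr=lambda f,x,y,w,h:cv2.resize(f['frame'][y:y+h,x:x+w,::-1],(400,300),interpolation=cv2.INTER_CUBIC)
cv2.imwrite('pics/c.png',np.vstack([np.hstack([cr(f,200,150,180,135),cr(g,140,140,180,135)]),np.hstack([cr(f,290,140,100,75),cr(g,200,100,100,75)])]))
E
```

```text
scene blue px [382. 355.] ell 244.5 227.8 fit (array([673.2, -35. ]), 127.3) ext [613. -90.] [742.   7.]
scene blue px [427. 284.] ell 271.5 182.0 fit (array([431.3,  16.2]), 132.8) ext [366. -49.] [499.  78.]
scene blue px [517. 263.] ell 330.5 168.0 fit (array([312.3, 221.2]), 94.3) ext [267. 172.] [359. 270.]
scene cork px [786. 466.] ell 502.9 298.4 fit (array([830.1, 691.6]), 69.2) ext [798. 658.] [861. 714.]
scene cork px [754. 431.] ell 482.6 276.2 fit (array([756.7, 652.3]), 67.9) ext [726. 621.] [787. 685.]
scene cork px [529. 372.] ell 339.1 238.5 fit (array([652.9, 255.5]), 225.9) ext [587. 148.] [740. 371.]
scene cork px [766. 354.] ell 490.1 226.8 fit (array([539.3, 731.6]), 129.2) ext [466. 679.] [608. 784.]
scene cork px [732. 338.] ell 468.6 216.6 fit (array([500.9, 673. ]), 67.5) ext [470. 643.] [531. 705.]
scene cork px [280. 338.] ell 179.0 216.2 fit (array([ 636.5, -265.4]), 188.3) ext [ 543. -359.] [ 732. -171.]
scene cork px [199. 274.] ell 127.2 176.1 fit (array([ 448.7, -531. ]), 95.8) ext [ 399. -580.] [ 497. -484.]
scene cork px [727. 280.] ell 465.2 178.9 f
[... 527 characters left out ...]
 (array([ 557.3, -445.3]), 89.9) ext [ 514. -492.] [ 601. -399.]
side cork px [483. 410.] ell 309.0 262.2 fit (array([ 641. , -264.2]), 188.3) ext [ 547. -359.] [ 736. -170.]
side cork px [389. 255.] ell 249.9 163.0 fit (array([645. , 273.3]), 274.9) ext [531. 151.] [789. 404.]
side cork px [227. 186.] ell 143.8 119.5 fit (array([306. , 709.2]), 146.9) ext [247. 639.] [380. 780.]
side cork px [304. 167.] ell 194.0 107.2 fit (array([535.3, 727.2]), 122.7) ext [504. 658.] [589. 801.]
side cork px [224. 145.] ell 138.6 91.8 fit (array([337.1, 954.7]), 334.1) ext [200. 852.] [ 502. 1147.]
side cork px [234.  51.] ell 149.1 31.7 fit (array([ 617. , 1634.3]), 397.4) ext [ 435. 1417.] [ 567. 1834.]
```

View pics/c.png

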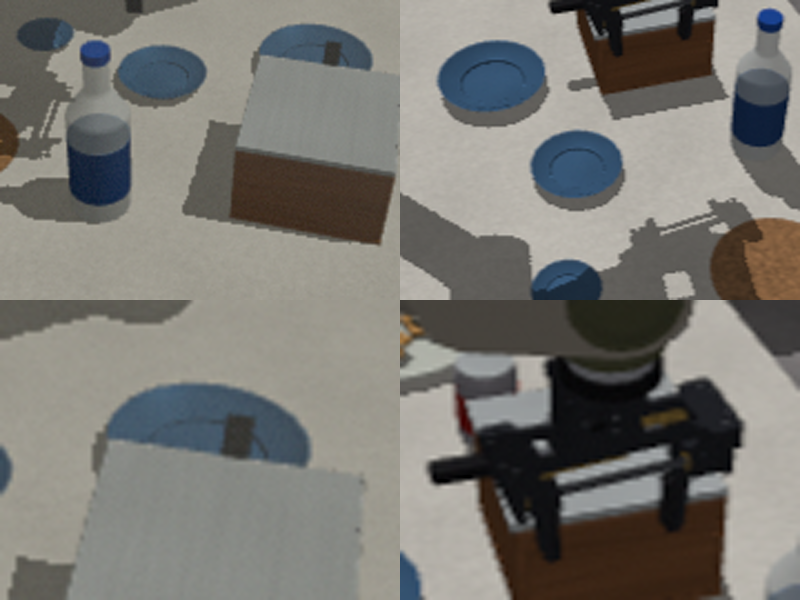

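Middle plate: about 140 mm across at (434,18), which fits the 144 mm given. The small one measures 93 and the large one 178. The mark is at (639,-265), 188 mm across (190 given). I'll go above the plate's near rim and look with the wrist camera.

carry_out --series '[-1, -3.8, 0.4, -2, 0, -1, -3.8, 0.4, -2, 0, -1, -3.8, 0.4, -2, 0, -1, -3.8, 0.4, -2, 0, -1, -3.6, 0.2, -1.6, 0]'

```text
clock: 0.62
position: [364.8, 18.0, 152.4]
eef_rot: [-3.141, -0.0, 1.571]
ft_force: [0.4, -1.1, 0.5]
grip_width: 87.8
finger_force: 0.0
```

```bash
cat > m.py <<'E'
from h import *
from rig import *
fs={n:grab(n) for n in('scene','side','wrist')}
def cont(f,lo,hi,near=None,mn=100):
    h=cv2.cvtColor(f['frame'],cv2.COLOR_RGB2HSV);m=cv2.inRange(h,lo,hi)
    m=cv2.morphologyEx(m,cv2.MORPH_CLOSE,np.ones((3,3)))
    c=[c for c in cv2.findContours(m,cv2.RETR_EXTERNAL,cv2.CHAIN_APPROX_NONE)[0] if cv2.contourArea(c)>mn]
    return min(c,key=lambda c:np.hypot(*(c[:,0].mean(0)-near))) if near is not None else c
E
python3 - <<'E'
from m import *
print(get_state()['position'],get_state()['clock'])
f,g,w=fs['scene'],fs['side'],fs['wrist']
B=((98,90,30),(118,255,255))
r=[]
for n in fs:
    ff=fs[n];c=cont(ff,*B,near=proj(ff,[434,18,18]));e=cv2.fitEllipse(c);print(n,e,cv2.boundingRect(c));r.append(ray(ff,*e[0]))
    P=np.array([onz(ff,u,v,19) for u,v in c[:,0]]);print(P.min(0),P.max(0))
print(tri(r[:2]),tri(r))
cv2.imwrite('pics/d.png',np.hstack([cv2.resize(w['frame'][:,:,::-1],(400,300)),cv2.resize(g['frame'][:,:,::-1],(400,300))]))
cv2.imwrite('pics/d2.png',np.vstack([np.hstack([cv2.resize(w['frame'][:,:,::-1],(400,300)),cv2.resize(g['frame'][40:220,120:360,::-1],(400,300),interpolation=2)]),np.hstack([cv2.resize(f['frame'][140:275,200:380,::-1],(400,300),interpolation=2),cv2.resize(g['frame'][80:185,180:320,::-1],(400,300),interpolation=2)])]))
E
```

```text
[364.31377835  18.13240454 152.61317515] 0.7667
scene ((271.9788818359375, 182.02728271484375), (21.8394832611084, 35.431983947753906), 89.92049407958984) (254, 171, 37, 23)
[365.98724028 -47.39756576  19.        ] [499.93753213  79.58784931  19.        ]
side ((219.00851440429688, 213.4703826904297), (28.878101348876953, 39.39865493774414), 84.46036529541016) (199, 199, 41, 30)
[367.40690357 -48.84765302  19.        ] [504.88996025  88.9847463   19.        ]
wrist ((333.12554931640625, 177.37498474121094), (130.98944091796875, 150.90576171875), 64.7500228881836) (261, 110, 147, 140)
[363.26078742 -50.74570554  19.        ] [502.90035793  87.89702304  19.        ]
(array([435.04924142,  16.32705619,  19.19037101]), [0.362068018266738, 0.3620680182665724]) (array([434.20441118,  19.97616426,  16.26174003]), [4.421917726982114, 1.5146600769786573, 4.883445883219824])
```

View pics/d2.png

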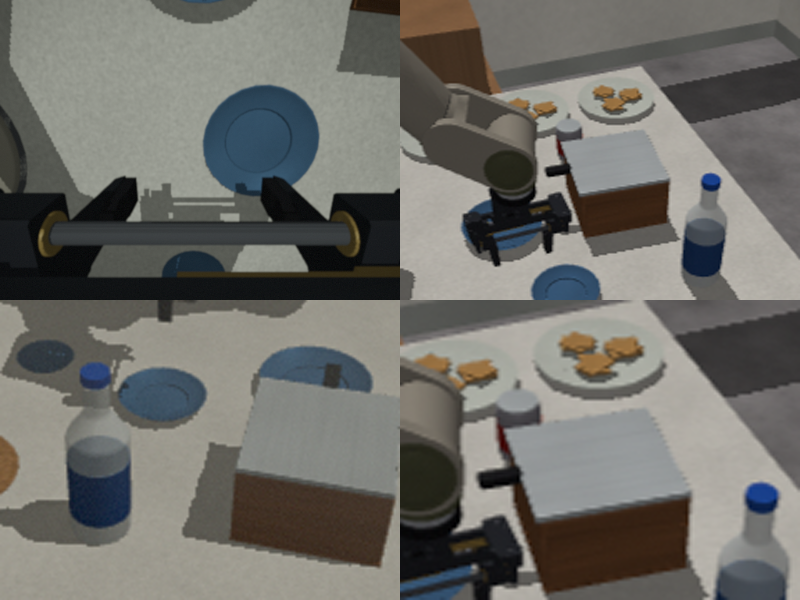

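Rim measured at 19 mm high (20 given), plate centre (434.5,18). The rim flares, so I'll push from outside with both open fingers rather than pinch. Next I'll measure the bottle, jar, lid and tongue.

```bash
cat > lid.py <<'E'
from m import *
def lid(f,near):
    a=f['frame'].astype(int);m=((a[:,:,2]-a[:,:,0]>=-3)&(a.sum(2)>270)&(cv2.cvtColor(f['frame'],cv2.COLOR_RGB2HSV)[:,:,1]<60)).astype(np.uint8)
    m=cv2.morphologyEx(m,cv2.MORPH_OPEN,np.ones((3,3)))
    n,L,st,ce=cv2.connectedComponentsWithStats(m)
    i=L[int(near[1]),int(near[0])];c=cv2.findContours((L==i).astype(np.uint8),0,1)[0][0]
    return c,st[i],cv2.approxPolyDP(cv2.convexHull(c),6,True)[:,0]
E
python3 - <<'E'
from lid import *
f,g=fs['scene'],fs['side']
for n,ff,p in(('scene',f,(345,203)),('side',g,(245,138))):
    try:
        c,s,q=lid(ff,p);print(n,s,[(*map(int,u),onz(ff,*u,130)[:2].round()) for u in q])
    except Exception as e: print(n,e)
for n,ff,(x0,y0,x1,y1) in(('scene',f,(340,163,358,184)),('side',g,(200,134,226,152))):
    h=cv2.cvtColor(ff['frame'][y0:y1,x0:x1],cv2.COLOR_RGB2GRAY);print(n);print(h)
B=((98,90,20),(125,255,255))
r=[]
for ff,p in((f,(380/1.5625,272/1.5625)),(g,(479/1.5625,233/1.5625))):
    c=cont(ff,*B,near=np.array(p),mn=20);r.append(ray(ff,*c[:,0].mean(0)))
print('cap',tri(r))
r=[]
for ff,p in((f,(199,262)),(g,(490,489))):
    r.append(ray(ff,*(np.array(p)/1.5625)))
print('jar',tri(r))
E
```

```text
scene [ 307  175   73   52 2524] [(317, 178, array([541., 172.])), (378, 184, array([544., 360.])), (377, 225, array([735., 345.])), (307, 215, array([722., 153.]))]
side [ 217  118   64   39 1728] [(280, 144, array([728., 168.])), (228, 156, array([526., 171.])), (217, 125, array([547., 367.])), (266, 118, array([745., 342.]))]
scene
[[ 82  81  83  79  82  81  78  78  79  77  82  84  88 111 135 148 151 153]
 [ 81  83  80  79  80  79  79  80  79  80  76  79  78  77  83  96 125 150]
 [ 82  81  81  82  81  82  83  82  80  82  77  76  76  77  75  74  80  98]
 [ 81  82  83  83  80  84  81  84  81  83  82  78  78  78  74  76  72  76]
 [ 83  83  81  81  81  80  79  80  79  79  78  82  78  78  79  76  77  71]
 [ 83  84  81  81  84  81  79  64  70  71  72  77  78  77  77  80  75  76]
 [ 75  81  78  79  81  83  70  54  54  52  53  56  60  68  78  78  75  77]
 [ 78  79  73  68  69  66  62  53  53  52  56  55  51  62  78  80  77  81]
 [ 81  84  81  83  84  81  61  53  55  52  52  51  55  59  76  75  77  78]
 [ 80  84  85  81  83  79  56  49  55  53  53  50  58  69  79  77  79  79]
 [ 83  85  81
[... 2279 characters left out ...]
5 178 176 175 175 173 174 174
  172 119  36  35  35  46 126 154]
 [ 61  62  47  34 106 160 174 175 175 177 177 178 178 176 175 175 176 176
  175 121  35  35  36  37  89 134]
 [ 62  47  35  29 106 161 178 176 177 178 178 177 176 174 174 175 175 172
  172 120  36  35  35  35  49 124]
 [ 45  35  32  23  73 149 177 178 177 178 176 174 174 176 175 173 172 172
  171 119  36  36  36  35  44 125]
 [ 35  33  24  10  69 146 175 175 173 172 172 174 174 174 173 173 173 172
  171 140  77  36  35  35  35  87]]
cap (array([723.05948541, -29.14788567, 254.11228574]), [0.5112418842823193, 0.5112418842822262])
jar (array([ 534.30016044, -472.45414772,   97.74371516]), [2.5444283949844695, 2.5444283949844717])
```

carry_out --series '[-1, 1, 2.2, 0, 6, -1, 1, 2.2, 0, 6, -1, 1, 2.1, 0, 5, -1, 1, 2.1, -2, 0, -1, 0.2, 0, -3, 0]'

```text
clock: 1.33
position: [413.5, 106.0, 104.9]
eef_rot: [3.133, 0.002, 1.871]
ft_force: [0.3, -1.1, -0.5]
grip_width: 88.1
finger_force: 0.0
```

carry_out --series '[-1, -0.2, -0.1, -3.5, 0, -1, -0.2, 0, -3.3, 0, -1, 0, 0, -2.2, 0, -1, 0, 0, 0, 0]'

```text
clock: 1.67
position: [405.3, 102.5, 10.6]
eef_rot: [-3.137, -0.001, 1.868]
ft_force: [-0.1, -0.7, -0.2]
grip_width: 88.1
finger_force: 0.0
```

carry_out --series '[-1, 0.3, -1, 0.4, 0, -1, 0.3, -1, 0, 0, -1, 0.45, -1.4, 0, 0, -1, 0.45, -1.4, 0, 0, -1, 0.5, -1.6, 0, 0]'

```text
clock: 2.08
position: [426.6, 37.0, 19.3]
eef_rot: [3.138, 0.002, 1.867]
ft_force: [-0.8, 2.3, -0.9]
grip_width: 88.0
finger_force: 0.7
```

carry_out --series '[-1, 0.5, -1.6, 0, 0, -1, 0.5, -1.6, 0, 0, -1, 0.5, -1.6, 0, 0, -1, 0.5, -1.6, 0, 0, -1, 0.5, -1.6, 0, 0]'

```text
clock: 2.5
position: [451.4, -43.7, 19.4]
eef_rot: [3.139, 0.002, 1.867]
ft_force: [0.0, 1.0, -0.1]
grip_width: 88.3
finger_force: 0.7
```

carry_out --series '[-1, 0.5, -1.6, 0, 0, -1, 0.5, -1.6, 0, 0, -1, 0.5, -1.5, 0, 0, -1, 0.5, -1.5, 0, 0, -1, 0.5, -1.4, 0, 0]'

```text
clock: 2.92
position: [476.0, -119.6, 19.0]
eef_rot: [3.14, 0.002, 1.867]
ft_force: [-0.6, 1.6, 1.0]
grip_width: 88.1
finger_force: 1.1
```

```bash
cat > plate.py <<'E'
from m import *
def plate(p):
    B=((98,90,30),(118,255,255))
    for n in fs:
        ff=fs[n];c=cont(ff,*B,near=proj(ff,p));
        if len(c)<6: continue
        e=cv2.fitEllipse(c);P=np.array([onz(ff,u,v,19) for u,v in c[:,0]]);print(n,np.round(e[0]),'ell',onz(ff,*e[0],19).round(1)[:2],'ext',P.min(0).round()[:2],P.max(0).round()[:2])
E
python3 -c "
from plate import *
print(get_state()['position']);plate([500,-200,19])
cv2.imwrite('pics/e.png',np.hstack([cv2.resize(fs[n]['frame'][:,:,::-1],(400,300)) for n in('side','wrist')]))"
```

```text
[ 475.74483961 -118.82715086   18.11214868]
scene [211. 188.] ell [ 504.1 -188.4] ext [ 430. -248.] [ 562. -121.]
side [258. 252.] ell [ 497.4 -185.3] ext [ 430. -252.] [ 567. -114.]
wrist [230. 332.] ell [ 477.9 -175.4] ext [ 425. -207.] [ 562. -140.]
```

View pics/e.png

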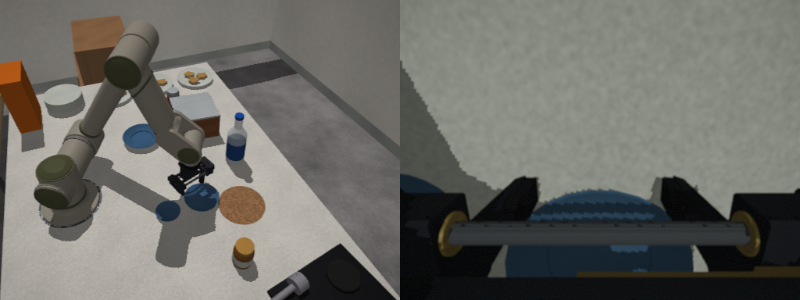

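The plate follows the cage and sits at about (498,-185). I'll push on a little in the same direction, so the last leg can go straight in +x, clear of the small plate.

carry_out --series '[-1, 0.45, -1.4, 0, 0, -1, 0.45, -1.6, 0, 0, -1, 0.45, -1.6, 0, 0, -1, 0.45, -1.6, 0, 0, -1, 0.45, -1.4, 0, 0]'

```text
clock: 3.48
position: [498.0, -195.2, 17.5]
eef_rot: [-3.142, 0.0, 1.868]
ft_force: [-1.3, 2.5, 0.8]
grip_width: 87.9
finger_force: 1.0
```

carry_out --series '[-1, -0.6, 2, 0, 0, -1, -0.2, 0.5, 4, 0, -1, 0, 0, 4, 6, -1, -2, -1, 1, 7, -1, -3, -2, 0, 7]'

```text
clock: 3.9
position: [443.3, -198.7, 110.7]
eef_rot: [3.139, 0.008, 2.22]
ft_force: [0.6, -0.5, -0.0]
grip_width: 88.0
finger_force: 0.0
```

carry_out --series '[-1, -2, -3, 0, 7, -1, 0, -3, 0, 7, -1, 0, -2, 0, 7, -1, 0, -2, 0, 7, -1, 0, -1, 0, 7]'

```text
clock: 4.32
position: [422.8, -308.8, 107.7]
eef_rot: [-3.14, 0.001, 2.816]
ft_force: [0.3, 0.0, -0.4]
grip_width: 88.1
finger_force: 0.0
```

carry_out --series '[-1, 0, 0, 0, 7, -1, 0, 0, 0, 7, -1, 0, 0, 0, 3, -1, 0, 0, 0, 0]'

```text
clock: 4.65
position: [422.9, -306.4, 107.6]
eef_rot: [-3.141, 0.0, 3.11]
ft_force: [0.6, -0.1, -0.0]
grip_width: 88.0
finger_force: 0.0
```

```bash
python3 -c "
from plate import *
print(get_state()['position'],get_state()['eef_rot']);plate([518,-258,19])"
```

```text
[ 422.85482496 -305.82249371  107.52482213] [-3.14130945e+00  9.66013423e-05  3.10633343e+00]
scene [190. 189.] ell [ 520.7 -260.2] ext [ 451. -328.] [ 586. -193.]
side [279. 268.] ell [ 534.1 -264.9] ext [ 472. -328.] [ 590. -189.]
wrist [306. 328.] ell [ 556.2 -261. ] ext [ 536. -326.] [ 579. -194.]
```

carry_out --series '[-1, 0.4, 2.5, 0, 0, -1, 0.3, 2.4, -2, 0, -1, 0, 0, -3.6, 0, -1, 0, 0, -3.6, 0, -1, 0, 0, 0, 0]'

```text
clock: 5.22
position: [428.0, -254.3, 10.9]
eef_rot: [3.135, -0.007, 3.108]
ft_force: [-1.0, -0.3, -0.2]
grip_width: 88.2
finger_force: 0.0
```

carry_out --series '[-1, 1, -0.05, 0.4, 0, -1, 1, -0.05, 0, 0, -1, 1.4, -0.1, 0, 0, -1, 1.5, -0.1, 0, 0, -1, 1.5, -0.1, 0, 0]'

```text
clock: 5.63
position: [494.6, -260.8, 21.3]
eef_rot: [-3.141, 0.0, 3.107]
ft_force: [-1.3, 0.6, -1.3]
grip_width: 87.8
finger_force: 0.8
```

carry_out --series '[-1, 1.5, -0.1, 0, 0, -1, 1.5, -0.1, 0, 0, -1, 1.4, -0.1, 0, 0, -1, 1, -0.1, 0, 0, -1, 1, -0.1, 0, 0]'

```text
clock: 6.05
position: [558.5, -265.7, 21.4]
eef_rot: [-3.141, 0.0, 3.107]
ft_force: [-2.2, 0.4, -0.4]
grip_width: 87.9
finger_force: 0.9
```

```bash
python3 -c "
from plate import *
print(get_state()['position'],get_state()['eef_rot']);plate([630,-264,19])"
```

```text
[ 558.28600239 -265.7393974    20.89974711] [-3.14061971e+00  1.30978249e-03  3.10792209e+00]
scene [179. 208.] ell [ 623.5 -267.2] ext [ 552. -337.] [ 689. -200.]
side [313. 261.] ell [ 644.6 -279. ] ext [ 581. -336.] [ 695. -205.]
wrist [231. 332.] ell [ 614.2 -281.1] ext [ 599. -338.] [ 631. -196.]
```

carry_out --series '[-1, 0.6, 0.05, 0, 0, -1, 0.6, 0.05, 0, 0, -1, 0.5, 0.05, 0, 0, -1, 0, 0, 0, 0]'

```text
clock: 6.53
position: [575.6, -263.8, 19.8]
eef_rot: [-3.141, 0.001, 3.109]
ft_force: [-1.0, -0.7, 1.5]
grip_width: 88.2
finger_force: 0.7
```

carry_out --series '[-1, -2, 0, 0, 0, -1, -2, 0, 1, 0, -1, -2, 0, 4, -7, -1, -2, 2, 4, -7, -1, -2, 4, 4, -7]'

```text
clock: 6.95
position: [484.6, -220.4, 130.4]
eef_rot: [-3.141, 0.002, 2.733]
ft_force: [1.0, -0.0, 0.5]
grip_width: 88.1
finger_force: 0.0
```

carry_out --series '[-1, -2, 4, 4, -7, -1, -2, 4, 4, -7, -1, -2, 4, 4, -7, -1, -1, 4, 2, -7, -1, 0, 4, 0, -7]'

```text
clock: 7.37
position: [434.4, -62.9, 233.7]
eef_rot: [3.138, 0.006, 2.138]
ft_force: [0.5, 0.2, -0.1]
grip_width: 88.1
finger_force: 0.0
```

```bash
python3 -c "
from plate import *
print(get_state()['position'],get_state()['eef_rot']);plate([638,-264,19])
for n in('scene','side'):
    ff=fs[n];c=cont(ff,(5,70,40),(18,190,255),near=proj(ff,[638,-264,0]));P=np.array([onz(ff,u,v,0) for u,v in c[:,0]]);print(P.min(0),P.max(0))
cv2.imwrite('pics/f.png',np.vstack([np.hstack([cv2.resize(fs[n]['frame'][:,:,::-1],(400,300)) for n in('side','wrist')]),np.hstack([cv2.resize(fs['scene']['frame'][170:260,120:240,::-1],(400,300),interpolation=2),cv2.resize(fs['side']['frame'][90:180,170:290,::-1],(400,300),interpolation=2)])]))"
```

```text
[434.60445094 -62.1303326  230.69502331] [3.14044671e+00 1.28995832e-03 2.14860310e+00]
scene [178. 212.] ell [ 641.  -265.5] ext [ 569. -335.] [ 707. -198.]
side [310. 258.] ell [ 640.1 -267.4] ext [ 572. -334.] [ 710. -196.]
wrist [295. 331.] ell [ 620.7 -239.1] ext [ 568. -300.] [ 694. -195.]
[ 5.43272263e+02 -3.58839457e+02 -1.13686838e-13] [ 7.31511416e+02 -1.71799488e+02  1.13686838e-13]
[ 547.15632655 -358.51709336    0.        ] [ 735.57546705 -170.09892548    0.        ]
```

View pics/f.png

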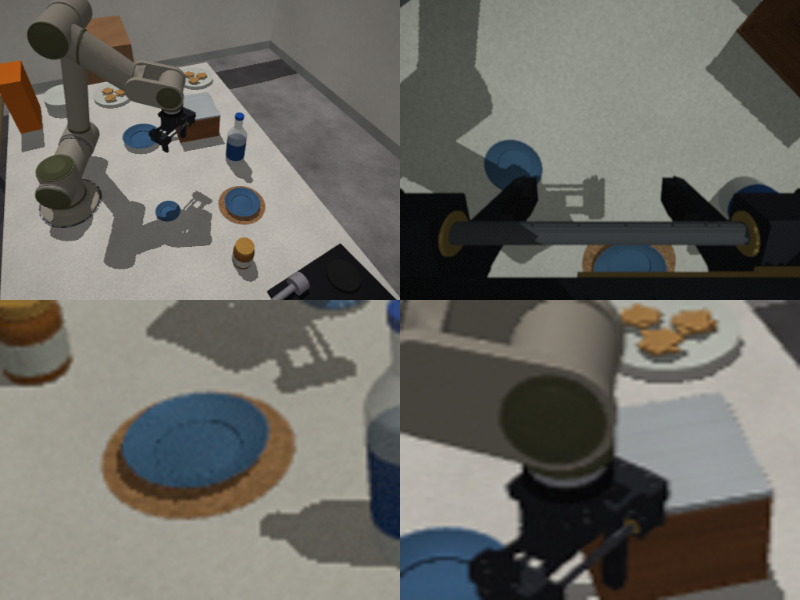

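Plate centre (640.5,-266) against the mark (639,-265), so it sits inside with an even cork ring around it. The box is yawed about -5°, and the tongue should be near (512,268,125). I'll go there for wrist views.

carry_out --series '[-1, 0, 4, 0, 6.5, -1, 0, 4, 0, 6.5, -1, 0, 4, 0, 6.5, -1, 0, 4, 0, 6.5, -1, 0, 4, 0, 6.5]'

```text
clock: 7.93
position: [435.1, 137.1, 229.7]
eef_rot: [-3.141, -0.0, 2.718]
ft_force: [-0.1, -0.8, 0.1]
grip_width: 88.6
finger_force: 0.0
```

carry_out --series '[-1, 0, 4, 0, 6.5, -1, 0, 4, 0, 6.5, -1, 0, 3.5, 0, 6.5, -1, 0, 0, 0, 0, -1, 0, 0, 0, 0]'

```text
clock: 8.35
position: [435.1, 251.7, 229.2]
eef_rot: [-3.141, -0.001, 3.056]
ft_force: [1.3, 0.2, -0.2]
grip_width: 88.2
finger_force: 0.0
```

```bash
python3 -c "
from m import *
s=get_state();print(s['position'],s['eef_rot'],s['q'])
f=fs['wrist'];print(f['T'],proj(f,[512,268,125]),proj(f,[543,266,130]))
np.save('w1.npy',f,allow_pickle=True)
cv2.imwrite('pics/g.png',np.vstack([np.hstack([cv2.resize(fs[n]['frame'][:,:,::-1],(400,300)) for n in('wrist','scene')])]))"
```

```text
[435.26403748 249.80552889 229.77090964] [-3.14120228e+00 -3.81652527e-04  3.05053118e+00] [ 2.84805396e-01  3.10637673e-01  1.45709580e+00 -2.27394565e-04
  1.37435749e+00 -1.19488509e+00]
[[ 8.97058225e-02 -9.53737124e-01 -2.86946623e-01  3.60105356e+02]
 [ 9.95967701e-01  8.55845274e-02  2.69003366e-02  2.57655171e+02]
 [-1.09765855e-03 -2.88202685e-01  9.57568800e-01  3.67354995e+02]
 [ 0.00000000e+00  0.00000000e+00  0.00000000e+00  1.00000000e+00]] [280.12392043 266.90845269] [280.5567308  298.04297144]
```

View pics/g.png

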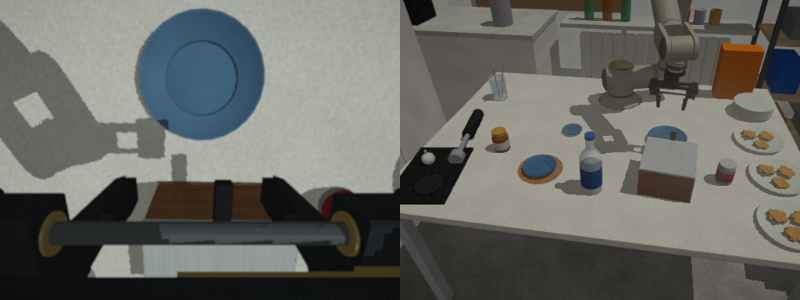

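The wrist view shows the black tongue over the box front at px (285, 230–282), close to the predicted column 280. I'll take a second view from a shifted pose and triangulate.

carry_out --series '[-1, -1, -1, 1, 0, -1, -1, -2, 1, 0, -1, -1, -2, 1, 0, -1, -1, -2, 1, 0, -1, 0, 0, 0, 0]'

```text
clock: 8.92
position: [394.2, 178.0, 271.9]
eef_rot: [-3.142, 0.003, 3.048]
ft_force: [0.1, -0.5, -0.4]
grip_width: 88.1
finger_force: 0.0
```

```bash
python3 - <<'E'
from m import *
w1=np.load('w1.npy',allow_pickle=True).item();w2=fs['wrist'];np.save('w2.npy',w2,allow_pickle=True)
print(get_state()['position'],proj(w2,[512,268,125]),proj(w2,[488,268,125]))
p2=proj(w2,[495,270,130]).astype(int)
for f,(x,y) in((w1,(285,240)),(w2,p2)):
    h=cv2.cvtColor(f['frame'],cv2.COLOR_RGB2HSV)
    print(f['frame'][y-22:y+30:4,x-36:x+36:3].max(2))
a=[cv2.resize(f['frame'][y-50:y+70,x-80:x+80,::-1],(400,300),interpolation=2) for f,(x,y) in((w1,(285,240)),(w2,p2))]
s=fs['side'];x,y=proj(s,[500,268,125]).astype(int);print('side',x,y,'p2',p2)
a+=[cv2.resize(s['frame'][y-45:y+45,x-40:x+80,::-1],(400,300),interpolation=2),cv2.resize(w2['frame'][:,:,::-1],(400,300))]
cv2.imwrite('pics/h.png',np.vstack([np.hstack(a[:2]),np.hstack(a[2:])]))
E
```

```text
[395.08339966 180.39329381 269.97814303] [342.06309436 273.017604  ] [341.96003193 253.98587723]
[[179 175 176 175 178 179 177 176 175 180 181 181 180 176 178 175 181 182
  177 176 175 177 178 180]
 [178 177 176 177 175 180 179 179 174 177 181 174 180 180 172 176 177 175
  174 177 181 179 176 174]
 [180 181 176 183 181 182 179 179 179 176 179 175 180 176 175 179 179 172
  175 173 176 179 178 173]
 [177 176 177 178 178 182 183 181 178  91  85  84  84  86  84  97 171 178
  179 172 174 183 175 174]
 [ 77  76  75  70  69  72  69  73  60  15  19  17  16  20  16  11  43  78
   72  77  82  85  85  85]
 [ 58  59  57  57  56  56  56  57  43  18  25  25  27  24  26  23  28  56
   54  52  53  54  52  52]
 [ 51  56  53  53  53  54  53  56  42  17  26  26  27  25  31  30  25  59
   56  56  56  55  56  56]
 [ 53  54  56  58  57  58  58  57  39  20  24  26  28  28  27  26  30  56
   58  58  58  56  58  57]
 [ 56  56  55  58  58  56  57  59  42  24  27  24  28  26  26  22  32  60
   60  56  56  59  58  56]
 [ 54  56  52  55  54  55  54  55  36  21  22  25  26  22  24  28  31  54
   55  53  54  54  5
[... 950 characters left out ...]
  50  26  16  10  15   8   9  13  10  16
   12  14  13   4  14  14]
 [ 49  50  49  50  50  48  50  49  49  16  15  15  18  12  10  10  12  13
   13  10  16  11   8  15]
 [ 54  55  53  53  54  53  51  51  52  13  14   8  10  13  14  15  13  12
   10  13  13  14  12  11]
 [ 51  51  53  50  53  50  51  51  51  12  20  15  13  13  14  14   8  11
   12  20  17  20  17  17]
 [ 50  52  52  49  50  51  51  50  42  14  18  22  17  19  13  12  11  11
   15  19  16  19  19  16]
 [ 37  37  37  38  42  40  45  39  32  22  29  28  32  28  25  27  27  28
   29  25  30  29  26  28]
 [ 49  44  48  51  46  50  51  48  49  50  51  49  49  49  50  48  49  50
   50  49  48  47  45  50]]
side 213 143 p2 [345 261]
```

View pics/h.png

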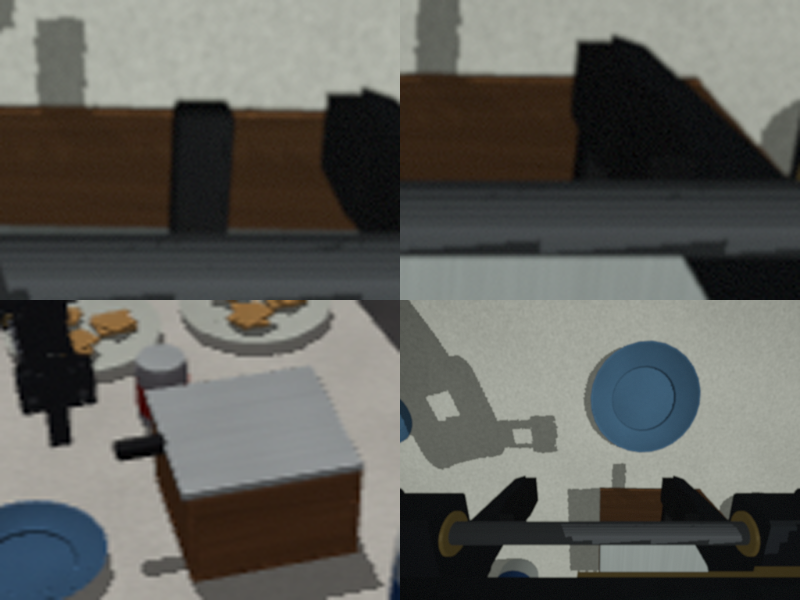

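```bash
python3 - <<'E'
from m import *
w1=np.load('w1.npy',allow_pickle=True).item();s=fs['side']
print(tri([ray(w1,275.6,234.8),ray(s,207.6,142.6)]))
L=onz(w1,275.6,234.8,133);R=onz(w1,296.6,234.8,133);print(L,R,np.linalg.norm(L-R))
# deeper edges of the tongue: row 282
for v in(245,260,280):
    row=w1['frame'][v,255:320].max(1).astype(int); d=np.where(row<42)[0]; print(v,255+d.min(),255+d.max(),onz(w1,255+d.min()-.5,v,133),onz(w1,255+d.max()+.5,v,133))
from lid import lid
c,st,q=lid(s,(250,135));print([(*map(int,u),onz(s,*u,130)[:2].round()) for u in q])
c,st,q=lid(fs['scene'],(345,203));print([(*map(int,u),onz(fs['scene'],*u,130)[:2].round()) for u in q])
# front lower edge and lid front edge in the 2 side views
E
```

```text
(array([476.76330216, 266.08195192, 133.66248597]), [2.519804537290541, 2.5198045372905766])
[474.30555867 265.74832748 133.        ] [475.96722949 284.30714846 133.        ] 18.633061644095964
245 273 298 [484.07350069 262.28524534 133.        ] [486.15288063 285.52166387 133.        ]
260 273 297 [499.21532032 261.19168118 133.        ] [501.24676807 283.91066769 133.        ]
280 272 295 [520.13256587 258.74527554 133.        ] [522.12534966 281.05665995 133.        ]
[(280, 144, array([728., 168.])), (227, 155, array([524., 178.])), (217, 125, array([547., 367.])), (266, 118, array([745., 342.]))]
[(319, 175, array([523., 178.])), (379, 184, array([544., 363.])), (377, 225, array([735., 345.])), (307, 215, array([722., 153.]))]
```

Tongue measured: top at z≈133.7 (133 expected), width about 22.5 mm, tip at x≈475. So the grip point is about (499,272.5,125), the box yaw about -6°, and the hinge near (734,248). All of this fits. Now the approach.

carry_out --series '[-1, 3.4, 3, -2, 0, -1, 3.4, 3, -2, 0, -1, 3.3, 3, -2, 0, -1, 0, 0, -1, 0, -1, 0, 0, 0, 0]'

```text
clock: 9.63
position: [479.9, 258.1, 205.6]
eef_rot: [-3.139, -0.006, 3.054]
ft_force: [-0.0, 0.4, -0.8]
grip_width: 88.1
finger_force: 0.0
```

carry_out --series '[-1, 1.8, 1.4, 0, 0, -1, 0, 0, -2, 0, -1, 0, 0, -1, 0, -1, 0, 0, 0, 0, -1, 0, 0, 0, 0]'

```text
clock: 10.05
position: [497.5, 270.8, 179.6]
eef_rot: [-3.141, -0.001, 3.052]
ft_force: [0.4, -0.2, -0.3]
grip_width: 87.9
finger_force: 0.0
```

```bash
python3 - <<'E'
from m import *
print(get_state()['position'],get_state()['eef_rot'][2]);p=get_state()['position']
w=fs['wrist'];x,y=proj(w,[499,272.5,133]).astype(int);print(x,y)
s=fs['side']
a,b=proj(s,[500,272,130]).astype(int)
cv2.imwrite('pics/i.png',np.hstack([cv2.resize(w['frame'][:,:,::-1],(400,300)),cv2.resize(s['frame'][b-60:b+60,a-80:a+80,::-1],(400,300),interpolation=2)]))
E
```

```text
[498.10739773 270.99989536 180.49298379] 3.0524307870145746
256 217
```

View pics/i.png

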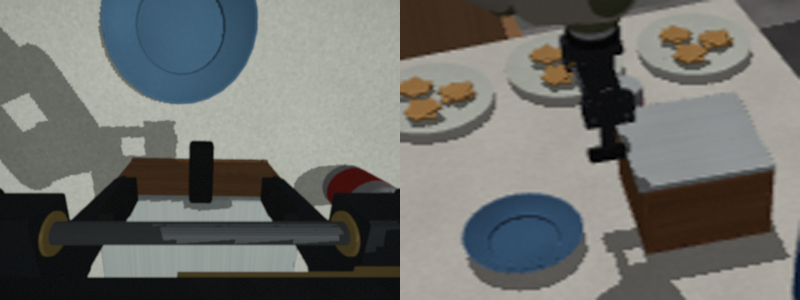

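The tongue is centred between the fingers (column 201 against a finger midpoint of 200), and the grip point falls mid-tongue. I'll descend and close.

carry_out --series '[-1, 0.1, 0.1, -3, 0, -1, 0, 0, -2.5, 0, -1, 0, 0, -1.1, 0, -1, 0, 0, 0, 0, -1, 0, 0, 0, 0]'

```text
clock: 10.62
position: [499.2, 272.1, 114.0]
eef_rot: [3.141, 0.0, 3.053]
ft_force: [0.3, 0.6, -0.8]
grip_width: 88.2
finger_force: 0.0
```

carry_out --series '[1, 0, 0, 0, 0, 1, 0, 0, 0, 0, 1, 0, 0, 0, 0, 1, 0, 0, 0, 0, 1, 0, 0, 0, 0]' --force 20

```text
clock: 11.03
position: [499.2, 272.2, 113.8]
eef_rot: [3.141, 0.001, 3.053]
ft_force: [-0.5, -0.3, 0.1]
grip_width: 56.7
finger_force: 0.0
```

carry_out --series '[1, 0, 0, 0, 0, 1, 0, 0, 0, 0, 1, 0, 0, 0, 0]'

```text
clock: 11.28
position: [499.1, 272.1, 113.4]
eef_rot: [3.142, 0.0, 3.053]
ft_force: [0.1, 0.5, -0.8]
grip_width: 37.1
finger_force: 0.0
```

carry_out --series '[1, 0, 0, 0, 0, 1, 0, 0, 0, 0, 1, 0, 0, 0, 0, 1, 0, 0, 0, 0, 1, 0, 0, 0, 0]'

```text
clock: 11.7
position: [499.1, 272.6, 113.3]
eef_rot: [3.141, 0.0, 3.053]
ft_force: [0.7, 5.4, -1.9]
grip_width: 21.6
finger_force: 20.0
```

carry_out --series '[1, 0.05, 0, 1, 0, 1, 0.08, -0.01, 1.05, 0, 1, 0.31, -0.03, 2.03, 0, 1, 0, 0, 0, 0]'

```text
clock: 12.03
position: [503.4, 272.1, 156.6]
eef_rot: [3.141, 0.001, 3.053]
ft_force: [-3.4, 4.0, -1.5]
grip_width: 21.6
finger_force: 20.0
```

The grip holds at 21.6 mm and 20 N, with low forces. I'll continue the arc.

carry_out --series '[1, 0.49, -0.05, 2, 0, 1, 0.66, -0.07, 1.95, 0, 1, 0.82, -0.09, 1.88, 0, 1, 0, 0, 0, 0]'

```text
clock: 12.37
position: [523.5, 269.9, 215.5]
eef_rot: [3.14, 0.002, 3.053]
ft_force: [-7.1, 3.4, 2.5]
grip_width: 21.6
finger_force: 20.0
```

carry_out --series '[1, 0.98, -0.1, 1.8, 0, 1, 1.14, -0.12, 1.71, 0, 1, 1.28, -0.13, 1.6, 0, 1, 1.42, -0.15, 1.49, 0, 1, 0, 0, 0, 0]'

```text
clock: 12.78
position: [572.5, 264.7, 281.2]
eef_rot: [3.14, 0.003, 3.052]
ft_force: [-8.3, 3.1, 6.2]
grip_width: 21.8
finger_force: 20.0
```

carry_out --series '[1, 0, 0, 0, 0, 1, 0, 0, 0, 0, 1, 0, 0, 0, 0]'

```text
clock: 13.03
position: [570.3, 265.0, 279.0]
eef_rot: [3.141, -0.001, 3.053]
ft_force: [-7.0, 1.8, 5.6]
grip_width: 21.7
finger_force: 20.0
```

```bash
python3 - <<'E'
from m import *
from plate import plate
st=get_state();p=st['position'];print(p,st['ft_force'],st['finger_force'],st['grip_width'],st['wrist_torque'])
g=p+[0,0,11];H=np.array([734,248,120]);r=np.hypot(H[0]-g[0],H[1]-g[1]);print(np.degrees(np.arctan2(g[2]-120,r))-1.2,np.hypot(r,g[2]-120))
plate([640,-266,19])
s,f=fs['side'],fs['scene'];a,b=proj(s,g).astype(int);c,d=proj(f,g).astype(int)
cv2.imwrite('pics/j.png',np.hstack([cv2.resize(s['frame'][b-60:b+90,a-80:a+120,::-1],(400,300),interpolation=2),cv2.resize(f['frame'][d-60:d+90,c-100:c+100,::-1],(400,300),interpolation=2)]));print(a-80,b-60,c-100,d-60)
E
```

```text
[570.23054093 264.94628752 279.03710158] [-6.28166134  2.1470001   5.26841686] 19.98030547052622 21.63934854350742 [ 0.43872451  0.83602078 -0.08438214]
44.723211043237754 236.6859275484318
scene [178. 212.] ell [ 640.9 -265.4] ext [ 569. -335.] [ 707. -198.]
side [310. 258.] ell [ 640.1 -267.4] ext [ 572. -334.] [ 710. -196.]
wrist [ 58. 270.] ell [718.8 -57.4] ext [ 688. -131.] [745.  -2.]
149 41 253 81
```

View pics/j.png

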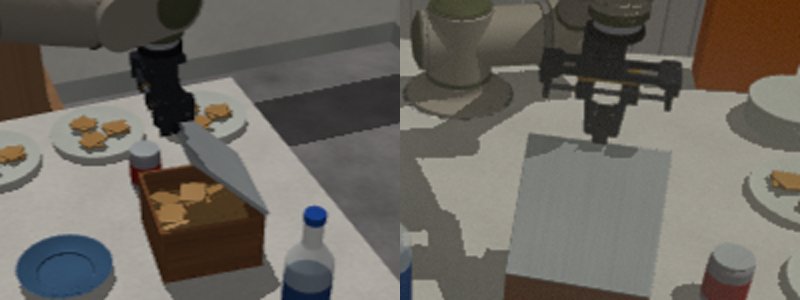

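The lid is up and held; the biscuits are visible, the plate has not moved and nothing was knocked. I'll check the angle independently from the lid's front corner: side px (240.5,102.5), scene px (317,148.5).

```bash
python3 - <<'E'
from m import *
s,f=fs['side'],fs['scene']
p,e=tri([ray(s,240.5,102.5),ray(f,317,148.5)]);print(p,e,np.degrees(np.arcsin((p[2]-120)/205.2))-2.8)
s=get_state();print(s['clock'],s['finger_force'],s['ft_force'])
E
```

```text
[598.82003045 180.86913682 301.64350054] [28.333950119537647, 28.333950119537697] 59.4764198397197
13.3333 19.98027448542416 [-7.74383209  1.90651369  6.1298161 ]
```

```bash
python3 - <<'E'
from m import *
s,f=fs['side'],fs['scene']
p,e=tri([ray(s,240.5,102.5),ray(f,388,157)]);print(p,e,np.degrees(np.arcsin((p[2]-120)/205.2))-2.8)
d=np.array([.9945,-.1045,0]);yv=np.array([.1045,.9945,0]);H=np.array([734,248,120.])
for a in(40,45,50):
    t=np.radians(a+2.8)
    for sg in(-100,100):
        q=H-d*205.2*np.cos(t)+[0,0,205.2*np.sin(t)]+yv*sg;print(a,sg,q.round(),'sidecrop',((proj(s,q)-[149,41])*2).round(),'scenecrop',((proj(f,q)-[253,81])*2+[400,0]).round())
E
```

```text
[623.31926664 342.56309303 255.45304186] [27.028944805644063, 27.028944805644034] 38.507693784699846
40 -100 [574. 164. 259.] sidecrop [183. 166.] scenecrop [528. 135.]
40 100 [595. 363. 259.] sidecrop [157. 106.] scenecrop [670. 154.]
45 -100 [586. 163. 272.] sidecrop [191. 159.] scenecrop [528. 132.]
45 100 [607. 362. 272.] sidecrop [163.  99.] scenecrop [671. 151.]
50 -100 [600. 162. 283.] sidecrop [198. 152.] scenecrop [527. 130.]
50 100 [621. 360. 283.] sidecrop [170.  92.] scenecrop [673. 150.]
```

```bash
python3 - <<'E'
from m import *
s=fs['side']['frame']
for v in range(98,150,2):
    print(v,' '.join('%d/%d'%(s[v,u].max(),int(s[v,u,0])-int(s[v,u,2])) for u in range(232,264,2)))
E
```

```text
98 15/-2 16/-4 16/-2 16/-3 15/-3 29/-3 20/-2 65/3 129/28 153/37 89/21 142/81 98/57 137/79 132/76 95/55
100 17/-3 15/-2 15/-3 16/-2 16/-3 16/-3 17/-4 111/64 145/83 146/84 143/80 108/62 82/31 71/14 74/11 83/5
102 17/-2 14/-1 14/-3 35/-2 99/-3 110/-4 110/-4 110/-1 138/65 145/82 142/81 102/31 158/6 158/7 134/5 164/6
104 17/-2 16/-4 7/0 28/0 71/-2 114/-5 112/-4 113/-3 111/-2 107/22 145/83 151/15 164/7 165/6 164/6 164/5
106 15/-2 15/-2 10/-1 30/-1 67/-2 112/-4 113/-4 112/-3 114/-5 112/-4 104/-2 82/3 136/5 165/6 165/7 165/6
108 15/-3 42/0 79/3 72/-2 71/-3 97/-3 112/-4 112/-4 111/-3 113/-4 113/-4 114/-3 157/4 167/6 167/6 147/4
110 128/9 90/5 90/5 79/1 73/-3 69/-3 112/-3 111/-3 112/-3 112/-4 112/-4 113/-3 113/-3 108/0 91/5 89/6
112 172/12 165/10 128/8 90/6 74/-2 97/-3 113/-4 113/-3 111/-3 112/-4 112/-4 112/-3 113/-3 113/-4 108/-2 90/6
114 169/10 170/10 171/11 173/11 107/4 71/-2 98/-4 114/-4 114/-4 112/-3 111/-3 113/-5 113/-4 113/-4 114/-4 115/-2
116 168/10 172/11 171/11 174/10 144/8 72/-2 69/-3 97/-3 113/-3 114/-3 112/-2 111/-3 113/-3 113/-3 113/-3 113/-3
118 169/10 170/10 170/11 170/10 170/1
[... 975 characters left out ...]
153/79 153/80 157/82 125/73 147/84 147/85 84/50 74/43 72/41
138 141/81 135/78 127/73 88/52 156/79 156/80 155/79 153/80 154/81 155/82 73/42 99/58 73/42 80/46 73/43 78/46
140 140/81 140/81 140/81 142/80 157/79 156/79 155/79 155/79 154/80 122/66 122/70 74/45 78/46 72/42 75/44 75/45
142 140/81 140/81 128/75 97/56 88/49 118/68 123/70 102/59 79/44 74/43 94/54 80/47 75/44 75/44 75/43 75/44
144 149/81 150/82 150/82 150/81 117/64 78/46 74/43 74/43 74/44 74/42 75/43 77/45 75/44 74/44 75/44 75/44
146 150/82 150/81 151/81 152/82 153/83 95/55 74/42 75/43 74/43 74/44 74/43 76/43 71/41 75/44 75/43 75/45
148 151/82 152/82 152/82 153/81 130/72 78/46 72/42 75/43 75/43 74/44 74/43 74/43 77/44 75/43 71/42 75/43
```

```bash
python3 - <<'E'
from m import *
s,f=fs['side'],fs['scene']
print(tri([ray(s,243,111.3),ray(f,317,148.5)]))
# hinge-end top corner: light top face meets dark edge at right; fit edge line rows 112-150
pts=[]
for v in range(114,160,2):
    r=s['frame'][v].astype(int);m=(r.max(1)>104)&(r.max(1)<122)&(r[:,0]-r[:,2]<0)
    u=np.where(m[225:300])[0]
    if len(u)>1: pts.append((v,225+u.min(),225+u.max()))
print(pts)
for v in range(134,166,3):
    print(v,' '.join('%d/%d'%(f['frame'][v,u].max(),int(f['frame'][v,u,0])-int(f['frame'][v,u,2])) for u in range(308,332,2)))
for p in([640,148,130],[734,148,130],[544,168,130],[734,148,0],[534,168,0]):print(p,proj(s,p),proj(f,p))
E
```

```text
(array([595.30839595, 172.7728916 , 286.17891268]), [14.451784375470275, 14.451784375470352])
[(114, np.int64(245), np.int64(262)), (116, np.int64(247), np.int64(265)), (118, np.int64(225), np.int64(267)), (120, np.int64(250), np.int64(268)), (122, np.int64(252), np.int64(269)), (124, np.int64(253), np.int64(270)), (126, np.int64(254), np.int64(271)), (128, np.int64(257), np.int64(272)), (130, np.int64(260), np.int64(273)), (132, np.int64(263), np.int64(274)), (134, np.int64(266), np.int64(275)), (136, np.int64(269), np.int64(276)), (138, np.int64(271), np.int64(277)), (140, np.int64(274), np.int64(278)), (142, np.int64(277), np.int64(280)), (144, np.int64(280), np.int64(281))]
134 96/9 93/10 94/9 92/8 155/12 159/13 157/14 155/14 158/14 157/13 157/14 159/14
137 93/11 103/10 151/14 157/13 156/13 155/14 158/13 157/15 157/13 158/14 158/15 157/13
140 152/13 156/14 156/16 154/14 152/12 157/15 154/13 155/13 154/14 153/14 156/14 154/14
143 154/14 153/15 154/14 155/15 152/14 156/13 154/13 156/14 156/14 157/15 157/13 154/13
146 153/14 153/14 152/13 153/12 153/14 150/12 154/12 157/15 155/14 157/15 155/14 154/13
149 156/14 154/13 158/15 154/15 148/13 88/1 89/3 89/4 90/2 94/2 95/3 108/7
152 158/14 156/14 154/13 157/14 118/11 91/4 90/1 92/4 89/1 89/2 89/3 90/2
155 156/13 156/13 157/15 159/13 98/3 91/1 91/3 92/2 89/4 91/6 89/3 101/3
158 158/13 158/15 158/14 154/14 88/3 89/3 94/3 101/2 123/2 123/3 125/1 123/3
161 157/14 154/14 158/14 151/13 123/3 129/2 127/3 127/3 124/2 127/2 125/3 125/4
164 157/13 156/14 156/13 123/9 126/3 128/3 126/3 125/3 123/4 123/4 125/2 124/4
[640, 148, 130] [260.08207501 152.49558337] [307.17780433 196.77878826]
[734, 148, 130] [283.74102213 146.6632273 ] [304.92990763 217.56930248]
[544, 168, 130] [233.16719948 155.33180087] [315.57464227 178.51525596]
[734, 148, 0] [281.89064757 173.06785888] [302.30862276 250.15297194]
[534, 168, 0] [231.76667434 182.53891165] [312.79375648 207.96403215]
```

```bash
python3 - <<'E'
from m import *
s,f=fs['side'],fs['scene']
print(tri([ray(s,247,121),ray(f,317,148.3)]))
d=np.array([.9945,-.1045,0]);yv=np.array([.1045,.9945,0]);H=np.array([734,248,120.])
for a in(40,43,45,47,50):
    for n,R,o in(('top',205.2,2.8),('bot',205,0)):
        t=np.radians(a+o);q=H-d*R*np.cos(t)+[0,0,R*np.sin(t)]-yv*100;print(a,n,q.round(),proj(s,q).round(1),proj(f,q).round(1))
E
```

```text
(array([594.38175534, 162.24486939, 270.60291495]), [2.486158427760101, 2.486158427759924])
40 top [574. 164. 259.] [240.7 124.1] [317.1 148.5]
40 bot [567. 165. 252.] [238.8 126.3] [317.3 149.6]
43 top [581. 163. 267.] [242.8 121.9] [317.  147.6]
43 bot [574. 164. 260.] [240.8 124. ] [317.1 148.5]
45 top [586. 163. 272.] [244.3 120.4] [316.8 147.1]
45 bot [579. 164. 265.] [242.2 122.5] [317.  147.9]
47 top [592. 162. 277.] [245.8 119. ] [316.6 146.6]
47 bot [585. 163. 270.] [243.7 121. ] [316.9 147.3]
50 top [600. 162. 283.] [248.2 116.9] [316.4 146.1]
50 bot [593. 162. 277.] [246.  118.9] [316.6 146.7]
```

Independent check: the lid corner is at z=270.6 with a 2.5 mm residual, so about 44.4°. Kinematics give about 44.7°. I'll nudge along the arc by about half a degree and settle.

carry_out --series '[1, 0.2, -0.02, 0.2, 0, 1, 0, 0, 0, 0, 1, 0, 0, 0, 0, 1, 0, 0, 0, 0, 1, 0, 0, 0, 0]'

```text
clock: 14.35
position: [572.1, 264.7, 280.9]
eef_rot: [-3.142, -0.002, 3.053]
ft_force: [-6.2, 3.0, 5.1]
grip_width: 21.9
finger_force: 20.0
```

```bash
python3 - <<'E'
from h import *
s=get_state();print(s['position'],s['finger_force'],s['grip_width'],s['ft_force'],s['clock'])
print(job_done())
E
```

```text
[572.12082129 264.72432603 280.91403651] 19.992451812140644 21.915418254753426 [-6.22503157  3.0374625   5.07639138] 14.35
the job is handed in; nothing more can be done
None
```

I handed the job in at 14.35 s: the middle blue plate was slid to about 2 mm from the centre of the cork mark, the arm is still holding the lid at about 45° (44–45° when last measured, before a half-degree nudge up), and I saw no sign that the bottle, jar or can had been moved.

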